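Switch off the headphone amplifier and hang the headphones on the rail

ROBOT

A 7-joint arm with a two-finger parallel gripper is mounted at the origin on the work surface. World frame = base frame: x ahead of the robot, y to its left, z up, the work surface at z = 0. Lengths are in m, angles in rad, forces in N, time in s.
With the tool pointing down it reaches from about 0.4 to 0.85 m from the base axis. Payload 10.4 kg.
Tool frame: the origin (TCP) lies on the centre line of the jaws, within the pads' length; the fingertips stand 11 mm ahead of it and the grasp point (between the pads) lies 8 mm behind it; x points along the fingers, z is the direction in which the jaws open and shut, and the axes are right-handed (so a half turn about x gives the same grasp; the last joint's range is limited). The gripper opens to 87 mm and grips with 3 to 60 N. Pads are 19 mm wide; open, the fingers measure 117 mm over their backs; the gripper's body (75 mm by 190 mm) begins 51 mm behind the grasp point.
Start: joints at [-1.352, 0.332, -0.065, 1.46, 0.022, 1.35, -0.088], TCP at [0.15, 0.607, 0.234] pointing down, gripper open.
Joint ranges: [-2.6, 2.6], [-0.5, 2.12], [-1.47, 1.34], [0.16, 2.42], [-1.27, 4.41], [0.06, 2.06], [-2.6, 2.6]. Speed limits (rad/s): [2.22, 2.22, 2.79, 2.79, 3.14, 3.14, 3.14].

INTERFACE

Orientations are given as [roll, pitch, yaw] about the fixed x, y, z axes, in that order (R = Rz(yaw) Ry(pitch) Rx(roll)).
In Python, from rig import * gives the robot as it stands. Calls block until the motion is done:
- goto(position, orientation): joint-space move of the TCP to a pose.
- move_straight(position, orientation=None, vel=0.15, contact_N=None): straight line of the TCP; orientation=None keeps the orientation; vel is the mean speed in m/s. With contact_N (N) it stops when the force on the tool has changed by that much, and returns True; else False.
- move_joints(angles): joint-space move.
- grip(opening, grasp_force=None): opening from 0.0 (shut) to 1.0 (fully open); grasp_force is the grip in N (None keeps the last); returns when the fingers have stopped.
- sleep(seconds).
- solve_ik(position, orientation): joint angles nearest the present ones, or None.
- capture(name): name is "scene" or "side" or "wrist"; returns a dict with "image" (420x560x3 uint8, red, green, blue), "depth" (420x560 float32, m along the optical axis (not along the pixel's ray), 0 where there is no reading), "mtx" (3x3 intrinsics, pixels), "extrinsics" (4x4, takes a point from camera to world coordinates). Camera axes: x right, y up, looking along -z (the intrinsics and any distortion apply to the point x, -y, -z); pixel columns grow to the right and rows downward; lengths in m; the calibration is good to about 2 mm. A picture is of the moment at which its call begins.
A pose or a line that the arm cannot do raises PlanningError and nothing moves.
- hand_in(): hands the job in, once; it reports no verdict.
Readings, each from a call of its own:
- get_time_s(): time.
- get_joints(): joint angles.
- get_qd(): joint speeds.
- get_tau(): joint torques, N m.
- get_ee_pos(): TCP position.
- get_tool_rot(): TCP orientation.
- get_wrist_force(): force on the tool from outside, world axes, zero at the start.
- get_wrist_torque(): the same for the moment, N m.
- get_grip_width(): opening from 0.0 (shut) to 1.0 (fully open).
Only numpy, scipy, OpenCV 4.12 (cv2) and the standard library are available. Lean on these libraries where they do the work, as an engineer would, in place of code of your own. Each camera call takes 0.05 s, during which the arm holds its last target. There are 200 camera calls.

TASK

Put the headphones away for the day: first switch off the headphone amplifier by turning the knob on its top anticlockwise (seen from above) until it clicks past its detent into the off position. Then pick up the headphones and hang them gently over the horizontal bar of the steel rail stand, like on a hanger: the bar running through the loop square to it, the headband's padded middle resting near the middle of the bar and one ear cup hanging straight down on each side. Leave the pencil case, steel glass, pen pot and glass jar where they are.

Things in the scene. Friction and masses are not known exactly. Their poses are not given: they have to be found in the camera images.
- headphones: Loose rigid headphones, 0.24 kg, upright on two ear cups. Origin: centre of underside, between the cups; z up. Loop in its y-z plane: 154 wide (y), 150 mm high; x square to the loop. Cups 60 (x) x 31 (y) x 74 mm high, inner faces 92 mm apart. Padded crown of the band: 30 (x) x 48 (y) mm, z 130 to 150 mm; can be gripped from above across x. Sides of the band slope down, 26 mm wide, 7 to 12 thick.
- crown_top (a point): Centre of the top face of the headphones' crown (150 mm above the headphones' origin, same axes). The crown is 20 mm thick: fingertips reaching deeper than that below its top would meet the bar.
- crown_under (a point): Centre of the underside of the crown, the face that comes to rest on the bar (130 mm above the headphones' origin, same axes).
- rail: Steel rail stand, fixed: a round horizontal bar, 18 mm diameter, 258 mm long along its y axis, axis 150 mm above the shelf (top of bar 159 mm), on two posts (14 mm diameter) at y = +-110 mm with flat feet 110 (x) x 22 (y) x 8 mm. Origin on the shelf below the middle of the bar, z up.
- bar_mid (a point): Middle of the bar, on its axis, 150 mm above the shelf (axes as the rail: y along the bar).
- amplifier: Headphone amplifier, a plain aluminium box 110 (x) x 130 (y) x 45 mm high, fixed to the shelf. Origin at the centre of its underside; z up; its front looks to -x. The switch knob is in the middle of its top.
- switch (a joint): Angle of the amplifier's knob (rad). 0 = off, at the stop, its white line pointing to the amplifier's front (-x) at the long mark; grows clockwise seen from above, to 1.5 at most. A sprung detent lies between 0.25 and 0.95, crest at 0.6, about 0.08 N m to pass: below 0.25 is off and free, above 0.95 is on and free.
- switch_grip (a point): Centre of the top of the knob's grip bar, on the turning axis, 77 mm above the shelf; turns with the knob: x runs along the bar (-x end carries the white line). The grip bar is 52 long (x), 14 wide (y) and stands 24 mm high on a disc 56 mm in diameter, 8 mm above the amplifier's top.
- pencil_case: Bystander: loose blue plastic pencil case 75 x 200 x 34 mm high; origin at the centre of its underside.
- steel_glass: Bystander: loose stainless steel glass, 72 mm in diameter, 105 mm high; origin at the centre of its underside.
- pen_pot: Bystander: loose white ceramic pen pot with pens, 80 mm in diameter, 95 mm high (pens to 154 mm); origin at the centre of its underside.
- glass_jar: Bystander: loose small glass jar with a steel cap, 68 mm in diameter, 85 mm high; origin at the centre of its underside.

How it is judged:
By the outcome, as a careful person would: the job done as asked, in the order asked, and still so for the second after the job is handed in, with the robot touching nothing.
It also fails if it takes over 58 s, if anything falls off the work surface, if the arm or the gripper's body presses on something with over 40 N, if the wrist force passes 120 N, or if a joint passes its speed limit or range.

## Working session

There is one attempt and no reset: what is moved stays moved. The work goes in short steps, each a Python script; the robot and the scene stay as the last script left them, time stands still between calls to the robot, and variables do not carry over. Pictures are saved under pics/ and viewed, about 8 in all and at most 12, crops included, and the job is handed in when it is done.

```bash
mkdir -p pics; ls
cat > h.py <<'E'
from rig import *
import numpy as np, cv2
def cloud(c):
    d=c["depth"]; K=c["mtx"]; E=np.array(c["extrinsics"])
    v,u=np.mgrid[:d.shape[0],:d.shape[1]]
    P=np.stack([(u-K[0][2])/K[0][0]*d,-(v-K[1][2])/K[1][1]*d,-d,np.ones_like(d)],-1)
    return np.where(d[...,None]>0,(P@E.T)[...,:3],np.nan)
def save(c,n): cv2.imwrite("pics/"+n,cv2.cvtColor(c["image"],cv2.COLOR_RGB2BGR))
E
python3 - <<'E'
from h import *
for n in("scene","side"):
    c=capture(n); save(c,n+"0.png"); np.savez("pics/"+n+"0.npz",**c); print(np.round(c["extrinsics"],3))
print(get_time_s(),get_tool_rot())
E
```

```text
pics
[[ 0.012 -0.574  0.819  1.307]
 [ 1.    -0.011 -0.022 -0.017]
 [ 0.022  0.819  0.574  0.648]
 [ 0.     0.     0.     1.   ]]
[[ 0.993  0.075 -0.09   0.467]
 [-0.116  0.534 -0.837 -1.032]
 [-0.015  0.842  0.539  0.795]
 [ 0.     0.     0.     1.   ]]
0.1 [-3.08206615  1.56956935 -1.75308558]
```

View pics/scene0.png

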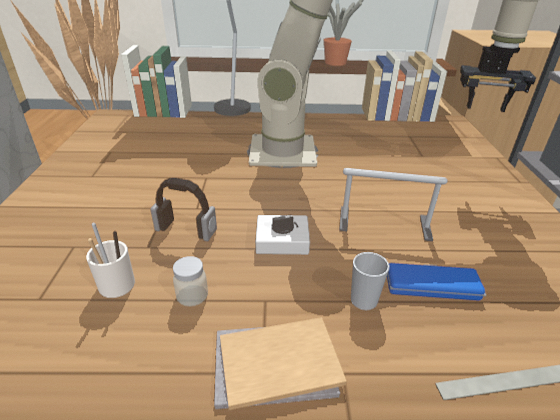

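View pics/side0.png

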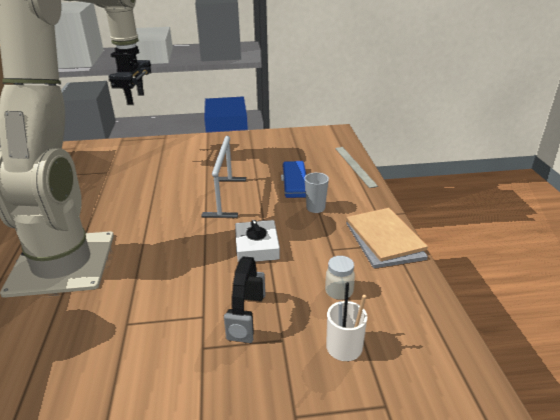

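The scene view shows the headphones at about (185,208), the amplifier at (283,233), the rail bar from (345,172) to (442,181), and the jar, pot, glass and case nearer the camera. The side view shows the headphones at (245,300), the knob at (257,232) and the bar from (218,180) to (229,143). Next I'll measure these from the depth.

Run:
```python
from h import *
def ld(n): 
    c=dict(np.load("pics/%s0.npz"%n)); return c,cloud(c)
for n,boxes in {"scene":dict(hp=(145,170,225,245),amp=(250,205,316,258),rail=(335,160,450,192),glass=(345,250,392,310),jar=(170,255,212,305),case=(385,262,490,300),pot=(88,220,135,298)),
 "side":dict(hp=(222,252,270,345),amp=(230,215,285,265),rail=(210,135,236,188),glass=(300,170,332,215))}.items():
    c,P=ld(n)
    for k,(a,b,d,e) in boxes.items():
        p=P[b:e,a:d].reshape(-1,3); p=p[np.isfinite(p).all(1)]
        def st(s,q):
            if len(q)>5:
                r=cv2.minAreaRect((q[:,:2]*1000).astype(np.float32)); print(n,k,s,len(q),"med",np.round(np.median(q,0),4),"rect",np.round(r[0],1),np.round(r[1],1),round(r[2],1),"zmax",round(np.percentile(q[:,2],99),4))
        z=p[:,2]
        if k=="hp": st("top",p[(z>.138)&(z<.16)]); st("all",p[(z>.01)&(z<.16)]); st("low",p[(z>.01)&(z<.08)])
        elif k=="amp": st("top",p[(z>.04)&(z<.049)]); st("knob",p[(z>.068)&(z<.085)]);st("disc",p[(z>.051)&(z<.085)])
        elif k=="rail": st("bar",p[(z>.135)&(z<.17)])
        else: st("",p[(z>.015)&(z<.17)])
    a,b,d,e=boxes["amp"]
    im=cv2.resize(c["image"][b:e,a:d],None,fx=6,fy=6,interpolation=2)
    cv2.imwrite(f"pics/amp_{n}.png",im[...,::-1])
a=cv2.imread("pics/amp_scene.png");b=cv2.imread("pics/amp_side.png")
h=max(a.shape[0],b.shape[0]);f=lambda i:cv2.copyMakeBorder(i,0,h-i.shape[0],0,0,0)
cv2.imwrite("pics/amp.png",np.hstack([f(a),f(b)]))
```

```text
scene hp top 358 med [ 0.4811 -0.25    0.1483] rect [ 474.3 -255. ] [92.5 30.9] 75.1 zmax 0.154
scene hp all 1750 med [ 0.4824 -0.2459  0.0726] rect [ 476.1 -254.4] [155.6  61.1] 74.1 zmax 0.1534
scene hp low 1065 med [ 0.4825 -0.2941  0.0516] rect [ 476.1 -254.4] [155.6  61.1] 74.1 zmax 0.0782
scene amp top 1076 med [ 0.5391 -0.0058  0.047 ] rect [518.2  -3.2] [111.1 131.3] 1.2 zmax 0.0489
scene amp knob 139 med [ 0.5201 -0.0037  0.0775] rect [517.2  -3.6] [15.7 51.2] 14.5 zmax 0.0808
scene amp disc 343 med [ 0.5232 -0.0014  0.0629] rect [527.6  -1.7] [35.1 54.8] 8.9 zmax 0.0805
scene rail bar 779 med [0.4413 0.2772 0.1564] rect [438.2 274.6] [252.9  19.6] 80.0 zmax 0.1627
scene glass  1715 med [0.726  0.1728 0.0755] rect [692.9 202.9] [ 73.6 141.7] 30.2 zmax 0.1077
scene jar  1313 med [ 0.721  -0.193   0.0658] rect [ 704.3 -196.8] [63.7 63.9] 67.2 zmax 0.0888
scene case  2733 med [0.6847 0.328  0.0353] rect [673.1 312. ] [107.6 241. ] 5.0 zmax 0.102
scene pot  2057 med [ 0.6929 -0.3641  0.0755] rect [ 674.1 -367.7] [77.9 78.7] 74.4 zmax 0.1533
side hp top 385 med [ 0.4716 -0.2694  0.1475] rect [ 473.2 -258.9] [88.9 29.6] 73.9 zmax 0.1515
side hp all 2330 med [ 0.4704 -0.2986  0.0676] rect [ 476.9 -196.4] [286.3  88. ] 79.4 zmax 0.1504
side hp low 1509 med [ 0.4766 -0.3149  0.045 ] rect [ 476.9 -196.4] [286.3  88. ] 79.4 zmax 0.0779
side amp top 947 med [ 0.5142 -0.0278  0.044 ] rect [515.9  -5.8] [109.8 134.4] 0.1 zmax 0.048
side amp knob 72 med [ 0.5157 -0.0132  0.0752] rect [516.   -9.2] [14.7 52.3] 12.1 zmax 0.0795
side amp disc 200 med [ 0.5151 -0.0133  0.0587] rect [515.6  -9.3] [51.2 50.9] 86.0 zmax 0.0783
side rail bar 258 med [0.4333 0.2457 0.1557] rect [435.4 268.1] [255.5  17.9] 80.2 zmax 0.1601
side glass  859 med [0.7044 0.1517 0.0701] rect [697.  240.2] [ 71.8 222. ] 11.3 zmax 0.1045
```

View pics/amp.png

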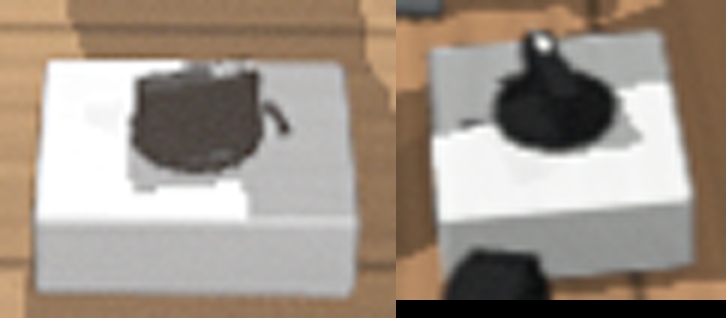

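Angles, with bar headings taken in world yaw:

| Item | Finding |
|---|---|
| Amplifier yaw | about 0.6°. The long mark is visible on its -x side. |
| Knob | Bar at about 103°, white end toward +y. That is about 1.35 rad (on), so it needs about 77° anticlockwise. |
| Headphones yaw | about -15.5° |
| Rail yaw | about -10° |

Now I'll check IK for the candidate jaw yaws.

Run:
```python
from h import *
D=np.deg2rad
def t(p,y):
    q=solve_ik(p,[0,np.pi/2,D(y)]); return None if q is None else np.round(q,2)
for y in(13.3,90.6,193.3,270.6): print("amp",y,t([.517,-.0055,.069],y),t([.517,-.0055,.25],y))
for y in(-15.5,164.5): print("hp",y,t([.4745,-.2565,.146],y),t([.4745,-.2565,.36],y))
for y in(80,-100): print("rail",y,t([.437,.271,.175],y),t([.437,.271,.38],y))
```

```text
amp 13.3 [-0.74  0.32  0.76  1.96 -0.27  0.96  0.38] [-0.78  0.08  0.75  1.75 -0.05  1.33  0.21]
amp 90.6 [-0.67  0.3   0.68  1.96 -0.23  0.96  1.7 ] [-0.78  0.08  0.75  1.75 -0.05  1.33  1.56]
amp 193.3 [-1.03  0.51  1.17  1.97 -0.55  1.03 -2.52] None
amp 270.6 [-0.78  0.33  0.81  1.96 -0.29  0.97 -1.39] [-0.79  0.08  0.76  1.75 -0.06  1.33 -1.58]
hp -15.5 [-0.4   0.3   0.96  1.84 -0.27  1.14  0.38] [-0.43  0.12  0.94  1.51 -0.1   1.56  0.24]
hp 164.5 [-0.63  0.53  1.34  1.85 -0.55  1.22 -2.53] None
rail 80 [-0.83  0.13  0.2   1.84 -0.03  1.18  0.78] [-0.85  0.04  0.21  1.5  -0.01  1.6   0.76]
rail -100 [-1.06  0.13  0.46  1.85 -0.06  1.18 -2.33] [-1.05  0.03  0.42  1.51 -0.01  1.6  -2.37]
```

Run:
```python
from h import *
D=np.deg2rad
ori=lambda y:[0,np.pi/2,D(y)]
goto([.437,.271,.40],ori(80)); c=capture("wrist"); np.savez("pics/wr.npz",**c); a=c["image"]
P=cloud(c); p=P.reshape(-1,3); p=p[np.isfinite(p).all(1)]; q=p[(p[:,2]>.145)&(p[:,2]<.17)&(p[:,1]>.12)&(p[:,1]<.42)]
print("bar",len(q),cv2.minAreaRect((q[:,:2]*1000).astype(np.float32)) if len(q)>5 else 0, np.percentile(q[:,2],98))
goto([.517,-.0055,.25],ori(13.3)); c=capture("wrist"); np.savez("pics/wa.npz",**c)
p=cloud(c).reshape(-1,3); p=p[np.isfinite(p).all(1)]
for n,l,h in(("top",.04,.049),("knob",.07,.085)):
    q=p[(p[:,2]>l)&(p[:,2]<h)&(abs(p[:,0]-.517)<.1)&(abs(p[:,1])<.1)]
    print(n,len(q),cv2.minAreaRect((q[:,:2]*1000).astype(np.float32)) if len(q)>5 else 0)
cv2.imwrite("pics/w.png",cv2.resize(np.hstack([a,c["image"]]),(800,300))[...,::-1])
print(get_time_s(),get_ee_pos(),get_tool_rot(),get_wrist_force())
```

```text
bar 3298 ((438.7527770996094, 276.3068542480469), (256.03741455078125, 16.367332458496094), 80.16908264160156) 0.1608453848681747
top 10480 ((519.558349609375, -3.8702468872070312), (110.27268981933594, 130.3036346435547), 0.05236821249127388)
knob 779 ((519.1536865234375, -3.3790359497070312), (13.491174697875977, 51.50423812866211), 13.754293441772461)
3.1583 [ 0.51742582 -0.00374131  0.25057684] [0.2767827  1.5697566  0.51261856] [ 0.27445349 -0.45674088 -0.25078685]
```

View pics/w.png

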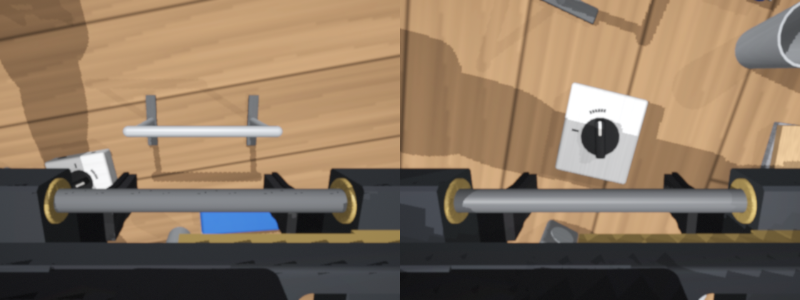

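The right picture shows the knob at (600,137), with its white line toward +y and the long mark on its -x side at (575,130). The three cameras agree to within 2–3 mm. I'll use the averages and turn the knob now.

```bash
cat >> h.py <<'E'
D=np.deg2rad
ori=lambda y:[0,np.pi/2,D(y)]
def st(s): print(s,round(get_time_s(),2),np.round(get_ee_pos(),4),"F",np.round(get_wrist_force(),1),"T",np.round(get_wrist_torque(),2),"g",round(get_grip_width()*87,1))
E
python3 - <<'E'
from h import *
k=[.5179,-.0043]
goto(k+[.12],ori(13.6)); sleep(.2); st("above")
print(move_straight(k+[.069],vel=.1,contact_N=10)); st("down")
grip(0,35); st("grip")
for y in(30,45,60,75,90): goto(k+[.069],ori(y)); st(y)
E
```

```text
above 3.94 [ 0.5193 -0.004   0.122 ] F [-0.3 -0.4 -0.1] T [-0.07  0.04  0.07] g 87.5
False
down 4.6 [ 0.5182 -0.0044  0.0694] F [0.5 1.3 0.4] T [-0.01  0.07 -0.03] g 86.9
grip 5.77 [ 0.5175 -0.0044  0.069 ] F [-3.1  0.1  3.1] T [-0.1   0.85 -0.02] g 13.5
30 6.13 [ 0.5176 -0.0043  0.069 ] F [-3.8  0.6  4.1] T [0.03 0.9  0.03] g 13.9
45 6.48 [ 0.5177 -0.0042  0.069 ] F [-4.9  1.8  5.1] T [ 0.12  0.97 -0.03] g 13.8
60 6.83 [ 0.5178 -0.0041  0.069 ] F [-4.   1.9  3. ] T [ 0.34  0.89 -0.01] g 13.4
75 7.18 [ 0.5179 -0.004   0.069 ] F [-3.8  2.8  2.6] T [ 0.67  0.91 -0.01] g 13.3
90 7.53 [ 0.5179 -0.0039  0.069 ] F [-4.8  3.2  3.8] T [0.8  0.92 0.01] g 13.5
```

Run:
```python
from h import *
k=[.5179,-.0043]
grip(1.0); st("open")
move_straight(k+[.25],vel=.25); c=capture("wrist"); save(c,"wa2.png")
p=cloud(c).reshape(-1,3); p=p[np.isfinite(p).all(1)]
q=p[(p[:,2]>.07)&(p[:,2]<.085)&(abs(p[:,0]-.517)<.1)&(abs(p[:,1])<.1)]
print(len(q),cv2.minAreaRect((q[:,:2]*1000).astype(np.float32)))
# headphones look
goto([.4745,-.2565,.36],ori(-15.5)); c=capture("wrist"); save(c,"wh.png"); np.savez("pics/wh.npz",**c)
p=cloud(c).reshape(-1,3); p=p[np.isfinite(p).all(1)]
for l,h in((.146,.16),(.135,.16),(.02,.16)):
    q=p[(p[:,2]>l)&(p[:,2]<h)&(abs(p[:,0]-.4745)<.12)&(abs(p[:,1]+.2565)<.12)]
    print(len(q),cv2.minAreaRect((q[:,:2]*1000).astype(np.float32)),np.percentile(q[:,2],98))
a=cv2.imread("pics/wa2.png");b=cv2.imread("pics/wh.png")
cv2.imwrite("pics/w2.png",cv2.resize(np.hstack([a,b]),(800,300)));st("")
```

```text
open 8.88 [ 0.5179 -0.0043  0.069 ] F [ 0.4 -0.1 -0.3] T [ 0.05  0.02 -0.01] g 86.9
798 ((519.0222778320312, -3.0294857025146484), (13.523406028747559, 51.60446548461914), 89.84066009521484)
1649 ((476.19097900390625, -255.17575073242188), (69.73809814453125, 29.80020523071289), 74.36557006835938) 0.152073172061492
2226 ((476.2485656738281, -255.10443115234375), (92.56194305419922, 29.785465240478516), 74.22025299072266) 0.15195432600220432
4188 ((476.3493347167969, -255.52117919921875), (155.7589874267578, 59.666419982910156), 73.72333526611328) 0.15171073040618208
 11.06 [ 0.4749 -0.2553  0.3591] F [0.2 0.2 0.9] T [-0.13  0.1   0.  ] g 87.1
```

View pics/w2.png

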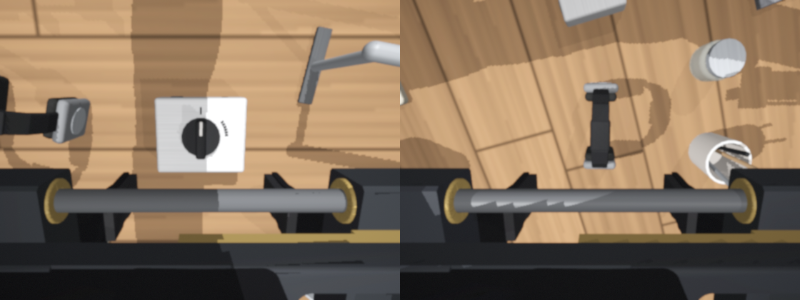

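The left view shows the white line at (200,128) pointing at the long mark at (200,110), so the knob is off (about 0 rad). The right view shows the headphones undisturbed, with the crown at about (600,125). Next I'll grasp and lift them, then move them over the bar.

Run:
```python
from h import *
h=[.4752,-.2562]
goto(h+[.25],ori(-15.9)); sleep(.2)
print(move_straight(h+[.147],vel=.1,contact_N=8)); st("down")
grip(0,25); st("grip")
move_straight(h+[.37],vel=.15); st("lift")
move_straight([.49,.0,.38],ori(30),vel=.2); 
move_straight([.4375,.274,.37],ori(80.1),vel=.2); sleep(.5); st("over")
for n in("scene","side"):
    c=capture(n); save(c,n+"1.png"); np.savez("pics/"+n+"1.npz",**c)
a=cv2.imread("pics/scene1.png")[30:260,290:500];b=cv2.imread("pics/side1.png")[20:230,130:330]
cv2.imwrite("pics/ov.png",np.hstack([cv2.resize(a,(400,440)),cv2.resize(b,(400,440))]))
```

```text
False
down 12.96 [ 0.4756 -0.2564  0.1476] F [-0.2  0.2 -0.9] T [-0.09  0.03 -0.01] g 87.2
grip 13.93 [ 0.4751 -0.2562  0.147 ] F [-0.2  0.5  0. ] T [-0.06  0.16 -0.03] g 29.7
lift 15.56 [ 0.475  -0.2561  0.3692] F [-1.   0.9 -2.9] T [-0.07  0.03 -0.08] g 29.7
over 19.03 [0.4375 0.274  0.37  ] F [ 0.2 -0.  -2.7] T [-0.    0.02  0.05] g 29.6
```

View pics/ov.png

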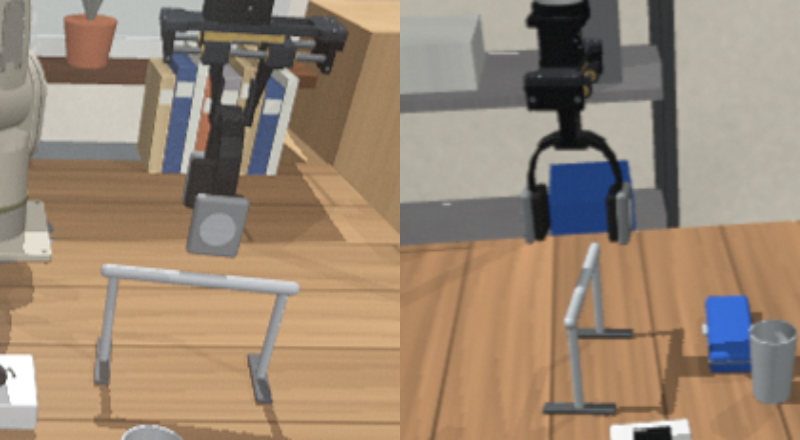

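The headphones are held level above the bar. In the left crop the cup is at (217,225) over the bar at (200,278). In the right crop both cups straddle the bar's line. I'll check the cross-bar centring in the same camera frames.

Run:
```python
from h import *
n=np.array([np.cos(D(-9.9)),np.sin(D(-9.9))]); t=np.array([-n[1],n[0]])
for s in("scene","side"):
    P=cloud(dict(np.load(f"pics/{s}1.npz"))).reshape(-1,3); P=P[np.isfinite(P).all(1)]
    r=P[:,:2]-[.4375,.274]; u=r@n; v=r@t; z=P[:,2]
    m=(abs(u)<.1)&(abs(v)<.06)&(z>.2)&(z<.37)
    def e(x): return np.round(np.percentile(x,[.5,99.5])*1000,1)
    lo=m&(z<.29)
    print(s,"cups u",e(u[lo]),"v",e(v[lo]),"zmin",e(z[m])[0])
    for sg in(-1,1):
        k=lo&(sg*u>0); print("   cup",sg,k.sum(),"z",e(z[k]),"v",e(v[k]))
    b=(abs(u)<.03)&(abs(v)<.14)&(z>.143)&(z<.17)
    print("  bar u",e(u[b]),"v",e(v[b]),"n",b.sum(),"slope",np.polyfit(v[b],u[b],1))
```

```text
scene cups u [-69.3  79.9] v [-30.7  28.2] zmin 228.9
   cup -1 260 z [231.  289.2] v [-30.3   2. ]
   cup 1 716 z [227.9 289.7] v [-30.8  28.5]
  bar u [-5.9  9.5] v [-124.6  126.9] n 750 slope [-0.0013876   0.00353246]
side cups u [-77.8  77.8] v [-36.9  19.5] zmin 226.4
   cup -1 292 z [225.8 289.9] v [-36.1  18.9]
   cup 1 265 z [226.4 289.7] v [-37.6  19.4]
  bar u [-9.4  7.9] v [-129.4  119.5] n 251 slope [0.00416277 0.00060738]
```

Cross-bar centring is within about 1–1.5 mm. I'll trim by -1 mm across and +3 mm along the bar, then lower and release when contact is felt.

Run:
```python
from h import *
n=np.array([np.cos(D(-9.9)),np.sin(D(-9.9))]); t=np.array([-n[1],n[0]])
x=list(np.array([.4375,.274])-.001*n+.003*t)
move_straight(x+[.34],vel=.1); move_straight(x+[.188],vel=.1); sleep(.3); st("near")
print(move_straight(x+[.171],vel=.015,contact_N=2)); st("contact")
c=capture("side"); save(c,"side2.png")
grip(.5); st("open"); sleep(.6)
for s in("scene","side"):
    c=capture(s); save(c,s+"3.png")
a=cv2.imread("pics/scene3.png")[80:260,310:480];b=cv2.imread("pics/side3.png")[80:240,160:310]
cv2.imwrite("pics/ov3.png",np.hstack([cv2.resize(a,(400,424)),cv2.resize(b,(400,424))]))
```

```text
near 21.55 [0.4371 0.2772 0.1881] F [ 0.8  0.8 -2.2] T [ 0.01 -0.01 -0.02] g 29.6
True
contact 22.35 [0.437  0.2771 0.1756] F [ 0.1 -0.1  4.3] T [-0.    0.08  0.01] g 30.1
open 22.98 [0.4364 0.2766 0.1746] F [0.9 0.4 0.5] T [-0.02  0.02 -0.01] g 43.4
```

View pics/ov3.png

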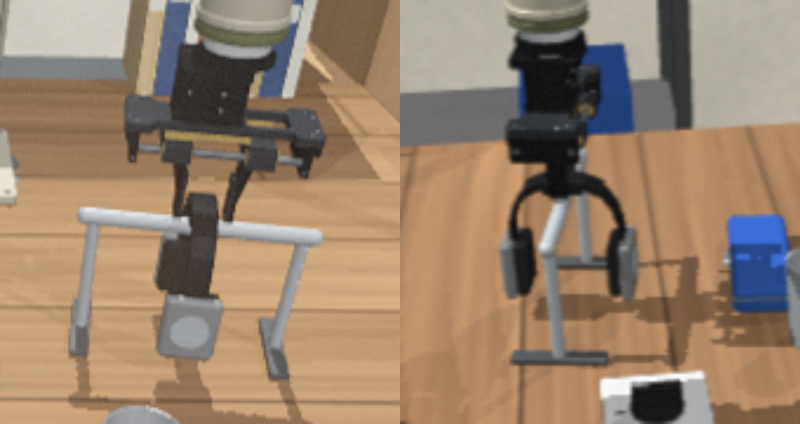

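The left crop shows the band over the bar at (203,225), with the cup at (190,325) hanging down. The right crop shows the cups at (515,265) and (625,262), level on either side of the bar. The fingers are open and clear, so I'll back off and check the result.

Run:
```python
from h import *
p=list(get_ee_pos()); move_straight(p[:2]+[.33],vel=.1); st("up")
goto([.40,.45,.38],ori(80)); sleep(.8); st("away")
n=np.array([np.cos(D(-9.9)),np.sin(D(-9.9))]); t=np.array([-n[1],n[0]])
for s in("scene","side"):
    c=capture(s); save(c,s+"4.png")
    P=cloud(c).reshape(-1,3); P=P[np.isfinite(P).all(1)]
    r=P[:,:2]-[.4375,.274]; u=r@n; v=r@t; z=P[:,2]
    e=lambda x: np.round(np.percentile(x,[.5,99.5])*1000,1) if len(x) else None
    m=(abs(u)<.09)&(abs(v)<.05)
    lo=m&(z>.015)&(z<.1)&(abs(u)>.035); print(s,"cups u",e(u[lo]),"v",e(v[lo]))
    for sg in(-1,1): k=lo&(sg*u>0); print("  cup",sg,k.sum(),"z",e(z[k]),"v",e(v[k]))
    k=m&(z>.165)&(z<.2); print("  crown z",e(z[k]),"u",e(u[k]),"v",e(v[k]))
    q=P[m&(z>.165)&(z<.2)]; print(cv2.minAreaRect((q[:,:2]*1000).astype(np.float32)))
a=cv2.imread("pics/scene4.png")[80:320,80:500];b=cv2.imread("pics/side4.png")[80:380,150:400]
cv2.imwrite("pics/ov4.png",np.hstack([cv2.resize(a,(480,274)),cv2.copyMakeBorder(cv2.resize(b,(228,274)),0,0,0,0,0)]))
```

```text
up 25.38 [0.4362 0.2765 0.3294] F [-0.4  0.5 -0.3] T [ 0.06 -0.05 -0.01] g 43.5
away 26.95 [0.4  0.45 0.38] F [-0.6  0.5  0.6] T [ 0.02  0.01 -0.  ] g 43.6
scene cups u [-71.1  78.8] v [-27.2  31.6]
  cup -1 248 z [38.  99.7] v [-26.8   5.1]
  cup 1 537 z [34.2 99.7] v [-27.3  31.8]
  crown z [165.6 182.9] u [-28.9  45.6] v [-12.1  16.7]
((443.7895202636719, 275.9241943359375), (30.302196502685547, 81.10691833496094), 79.7659683227539)
side cups u [-77.4  77.3] v [-33.5  24.7]
  cup -1 289 z [30.9 99.9] v [-32.5  24.4]
  cup 1 251 z [ 31.6 100. ] v [-33.7  24.9]
  crown z [165.  180.3] u [-47.1  43.9] v [-19.3  12.8]
((434.7535400390625, 271.8892822265625), (32.68102264404297, 92.82633972167969), 78.69053649902344)
```

View pics/ov4.png

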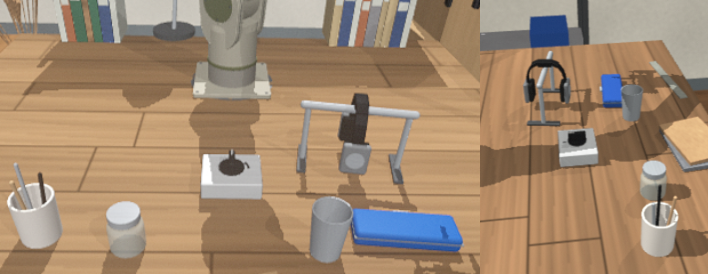

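The picture shows the headphones hanging level and square at the middle of the bar (355,120). The knob is off at (231,160), and the bystanders are where they were. I'm handing in.

```bash
python3 -c "
from rig import *
print(hand_in(), get_time_s())"
```

```text
the job is handed in; nothing more can be done
the job is handed in; nothing more can be done
```

The amplifier is off and the headphones are hanging over the middle of the rail's bar. I handed the job in at about 27 s on the robot's clock; no verdict is reported.

- **Switch:** I turned the knob about 77° anticlockwise. The wrist camera then showed the grip bar at about 0 rad, with its white line on the long mark.
- **Hanging:** I lowered the headphones until I felt light contact (wrist reading about +4 N), then released and backed off.
    - **Level:** the bottoms of the two cups are within about 1 mm (side camera) to 4 mm (scene camera) of each other.
    - **Square to the bar:** within about 1.5°.
    - **Centring:** about 1 mm across the bar and within about 5 mm of its middle along it.
- **Bystanders:** in the last pictures the pencil case, glass, pen pot and jar looked unmoved; I checked this by eye and did not measure it. The gripper was clear of everything.

The cameras disagreed with each other by 2–4 mm throughout, so I worked from their averages. No check failed.

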